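Find the weighted rook by its heft

ROBOT

A 7-joint arm with a two-finger parallel gripper is mounted at the origin on the work surface. World frame = base frame: x ahead of the robot, y to its left, z up, the work surface at z = 0. Lengths are in m, angles in degrees, forces in N, time in s.
With the tool pointing down it reaches from about 0.425 to 1.025 m from the base axis. Payload 9.4 kg.
Tool frame: the origin (TCP) lies at the very end of the fingers, on their centre line; the grasp point (between the pads) lies 19 mm behind it (manip.hold_point_z is the z of the grasp point in the tool frame, in m); z points along the fingers, y is the line along which they close (so a half turn about z gives the same grasp; the last joint's range is limited). The gripper opens to 93 mm and grips with 3 to 60 N. Pads are 15 mm wide; open, the fingers measure 128 mm over their backs; the gripper's body (75 mm by 188 mm) begins 65 mm behind the grasp point.
Start: joints at [-76.988, 34.337, -0.143, 91.639, 0.103, 54.024, -4.572], TCP at [0.217, 0.692, 0.219] pointing down, gripper open.
Joint ranges: [-147.43, 147.43], [-19.82, 112.94], [-74.19, 73.91], [6.32, 146.72], [-59.91, 239.91], [6.04, 106.73], [-150.56, 150.56]. Speed limits (degrees/s): [127.2, 127.2, 172.46, 172.46, 180, 180, 180].

INTERFACE

Orientations are given as a 3x3 rotation matrix whose columns are the frame's x, y, z axes.
In Python, from bench import state, optics, manip gives the robot as it stands.
- The arm moves only by the tool jog_arm, never from a script. Its argument "steps" is one flat list of numbers, 7 for each row, row after row: the shift along the tool's x, y, z in mm, then the turn, a rotation vector about the tool's x, y, z in degrees, then the opening, from 0 (shut) to 1 (fully open). A call has 1 to 12 rows; each row shifts and turns the commanded pose from where the row before left it, along the tool's axes as they then stand; what a row does not reach is not made up. A row lasts 1/10 s, in which the tool goes at most 50 mm and 8.59 degrees, less where a joint would pass 70% of its speed; a pose out of reach is approached as far as the arm can. A call is refused whole if a number of a shift passes 50 or a number of a turn 8.59, either way. A call with a gripper value outside its range is refused whole. The fingers move at their own pace and stop on an object; "squeeze" is the grip in N (left out, the last holds). Time passes only in rows, so rows that do not move let the fingers close. It gives the time, the measured TCP pose, the force, the opening and the grip force at its end, in the units of the state.
- state(): the state, without advancing time (a new reading comes with each control period).
- optics.snapshot(name): name is "scene" or "top" or "wrist"; returns a dict with "frame" (400x640x3 uint8, red, green, blue), "intrinsics" (3x3 intrinsics, pixels), "eye" and "orientation" of the camera in the world. Camera axes: x right, y up, looking along -z (the intrinsics and any distortion apply to the point x, -y, -z); pixel columns grow to the right and rows downward; lengths in m; the calibration is good to about 2 mm. A picture is of the moment at which its call begins. There is no depth.
- manip.hand_in(): hands the job in; it is judged then, once.
The state is a dict: "time": time; "q": joint angles; "joint_vel": joint speeds; "joint_torque": joint torques, N m; "eef_pos": TCP position; "orientation": TCP orientation; "contact_force": force on the tool from outside, world axes, zero at the start; "ft_torque": the same for the moment, N m; "opening": opening from 0.0 (shut) to 1.0 (fully open); "grip_force": force on a finger pad.
Only numpy, scipy, OpenCV 4.12 (cv2) and the standard library are available. Lean on these libraries where they do the work, as an engineer would, in place of code of your own. Each camera call takes 0.05 s, during which the arm holds its last target. There are 200 camera calls.

TASK

Only one of these three look-alike beech rooks already has its steel weight inside, and you can tell which only by its heft. Set the weighted rook down gently, upright, in the shallow plywood tray, and leave the other two standing upright on the shelf where they are now. Do not knock any rook over or disturb the steel rule, the sanding drum or the case of finials.

Things in the scene. Friction and masses are not known exactly. Their poses are not given: they have to be found in the camera images.
- rook_a: one of three look-alike beech rooks, 105 mm tall: round foot 58 mm across, 12 mm thick, tapering to a round stem 40 mm across (straight from 28 to 74 mm height), battlemented head 50 mm across (80 to 105 mm). Origin: centre of the underside, z up. Weighs 105 to 145 g without, 300 to 445 g with the steel weight sealed inside, which may rattle a little
- rook_b: one of three look-alike beech rooks, 105 mm tall: round foot 58 mm across, 12 mm thick, tapering to a round stem 40 mm across (straight from 28 to 74 mm height), battlemented head 50 mm across (80 to 105 mm). Origin: centre of the underside, z up. Weighs 105 to 145 g without, 300 to 445 g with the steel weight sealed inside, which may rattle a little
- rook_c: one of three look-alike beech rooks, 105 mm tall: round foot 58 mm across, 12 mm thick, tapering to a round stem 40 mm across (straight from 28 to 74 mm height), battlemented head 50 mm across (80 to 105 mm). Origin: centre of the underside, z up. Weighs 105 to 145 g without, 300 to 445 g with the steel weight sealed inside, which may rattle a little
- tray: shallow square plywood tray fixed to the shelf, 160 x 160 mm outside, 18 mm tall, walls and floor 5 mm thick (its inner floor is 5 mm above the shelf, 150 x 150 mm). Origin at the centre of its underside, x and y along its sides. Far to the robot's left (y above 0.46 m) stands a fixed grey sanding unit with a rocker switch, up to 235 mm tall
- steel_rule: bystander: steel rule 300 x 28 x 3 mm lying flat, origin at the centre of its underside, x along its length
- drum: bystander: yellow rubber sanding drum standing on end, 60 mm across, 60 mm tall, origin at the centre of its underside
- finial_case: bystander: clear acrylic case of brass finials, 104 x 184 x 60 mm, origin at the centre of its underside, y along its length

How it is judged:
By the outcome, as a careful person would: the job done as asked, in the order asked, and still so for the second after the job is handed in, with the robot touching nothing.
It also fails if it takes over 72 s, if anything falls off the work surface, if the arm or the gripper's body presses on something with over 40 N, if the wrist force passes 120 N, or if a joint passes its speed limit or range.

## Working session

There is one attempt and no reset: what is moved stays moved. The work goes in short steps, Python scripts to look and compute and a tool call to move; the robot and the scene stay as the last step left them, time stands still between calls to the robot, and variables do not carry over. Pictures are saved under pics/ and viewed, at most 10 in all, crops included, and the job is handed in when it is done.

Besides the shell and the picture viewer there is one more tool, called after "Call:" as a command line: name --argument value ..., lists and objects as JSON in quotes. jog_arm: Moves the arm, as the interface text tells. Its arguments: {"type":"object","properties":{"steps":{"type":"array"},"squeeze":{"type":"number"}},"required":["steps"]}

```bash
ls; mkdir -p pics; cat > h.py <<'E'
import numpy as np, cv2
from bench import state, optics, manip
def snap(n,f=None):
    s=optics.snapshot(n)
    if f: cv2.imwrite('pics/'+f,cv2.cvtColor(s['frame'],cv2.COLOR_RGB2BGR))
    return s
def ray(s,u,v):
    d=np.linalg.inv(np.array(s['intrinsics']))@[u,v,1]
    d=np.array(s['orientation'])@[d[0],-d[1],-d[2]]
    return np.array(s['eye']),d/np.linalg.norm(d)
def onz(s,u,v,z):
    e,d=ray(s,u,v); return e+d*(z-e[2])/d[2]
def tri(s1,p1,s2,p2):
    e1,d1=ray(s1,*p1);e2,d2=ray(s2,*p2)
    t=np.linalg.lstsq(np.c_[d1,-d2],e2-e1,rcond=None)[0]
    a,b=e1+d1*t[0],e2+d2*t[1]
    return (a+b)/2,np.linalg.norm(a-b)
def proj(s,p):
    c=np.array(s['orientation']).T@(np.array(p)-s['eye']); k=np.array(s['intrinsics'])@[c[0],-c[1],-c[2]]
    return k[:2]/k[2]
E
python3 - <<'E'
from h import *
import pickle
S={n:snap(n,n+'0.png') for n in('scene','top')}
pickle.dump(S,open('s0.pkl','wb'))
for n in S: print(n,S[n]['eye'],S[n]['orientation'],S[n]['intrinsics'],S[n].keys())
st=state();print(st)
print(manip.hold_point_z)
E
```

```text
pics
scene [1.0434208  0.63135899 0.65663382] [[-0.84372007 -0.32995362  0.4233994 ]
 [ 0.53670193 -0.53228843  0.65469081]
 [ 0.009353    0.77961506  0.62618918]] [[401.80678744   0.         319.27114275]
 [  0.         401.80678744 198.14790036]
 [  0.           0.           1.        ]] dict_keys(['frame', 'intrinsics', 'eye', 'orientation'])
top [ 0.39023484 -0.02637355  1.04884456] [[ 0.06042209  0.97054461 -0.23322162]
 [-0.99815395  0.06018896 -0.00812307]
 [ 0.00615356  0.23328189  0.97238968]] [[397.7831599    0.         318.75036861]
 [  0.         397.7831599  203.33881627]
 [  0.           0.           1.        ]] dict_keys(['frame', 'intrinsics', 'eye', 'orientation'])
{'time': 0.1, 'q': array([-76.98732572,  34.38053548,  -0.14512131,  91.67539884,
         0.10318644,  54.02309116,  -4.57153354]), 'joint_vel': array([-0.04821859, -0.07837254, -0.02942454, -0.08532383, -0.07329481,
       -0.05843804, -0.06908957]), 'joint_torque': array([ 4.33407782e-03, -7.66555381e+01,  1.50156654e+00, -2.52938193e+01,
       -5.24298032e-02,  1.35314694e-02,  3.95166114e-05]), 'eef_pos': array([0.21678432, 0.6913851 , 0.21784479]), 'orientation': array([[-9.54221000e-01,  2.99102331e-01, -2.80772510e-04],
       [ 2.99102432e-01,  9.54220057e-01, -1.34833152e-03],
       [-1.35370339e-04, -1.37058599e-03, -9.99999052e-01]]), 'contact_force': array([0.26527344, 0.79225831, 0.09293763]), 'ft_torque': array([-0.01855863, -0.00640449,  0.00362041]), 'grip_force': 0.0, 'opening': 1.0026073074673263}
-0.0188
```

View pics/top0.png

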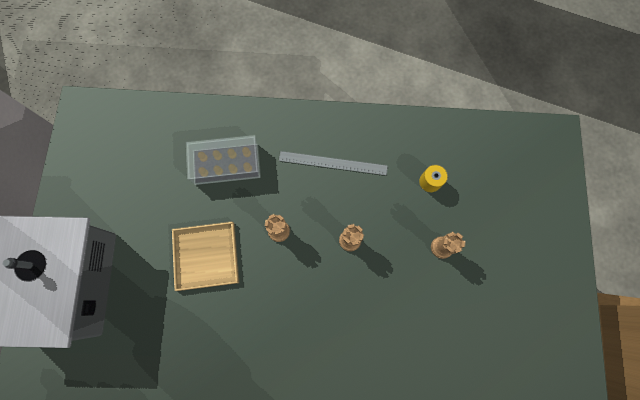

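View pics/scene0.png

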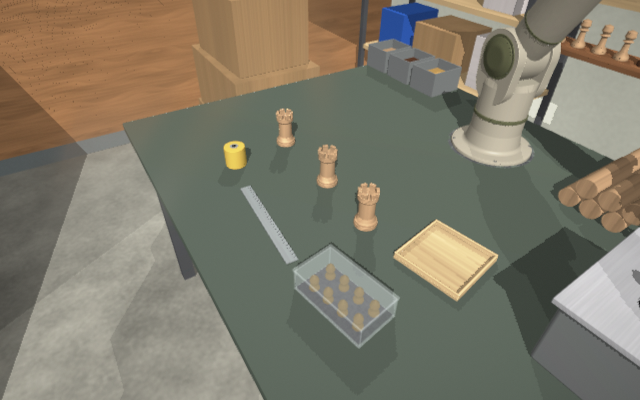

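The top view shows the tray at about (206,257), rooks with heads near (276,227), (351,236) and (453,243), the drum at (434,178), the rule at (333,163), the case at (224,160) and the sanding unit on the left. The scene view shows the rooks at (285,128), (327,166) and (367,206), and the tray at (446,258).

```bash
python3 - <<'E'
from h import *
import pickle
S=pickle.load(open('s0.pkl','rb'))
roi={'top':(165,195,480,300),'scene':(265,95,500,305)}
B={}
for n in S:
    f=S[n]['frame']; hsv=cv2.cvtColor(f,cv2.COLOR_RGB2HSV)
    m=cv2.inRange(hsv,(5,60,70),(25,255,255)); r=roi[n]; k=np.zeros_like(m);k[r[1]:r[3],r[0]:r[2]]=255;m&=k
    if n=='scene': m[245:,:390]=0
    m=cv2.morphologyEx(m,cv2.MORPH_CLOSE,np.ones((3,3)))
    c=[x for x in cv2.findContours(m,cv2.RETR_EXTERNAL,cv2.CHAIN_APPROX_NONE)[0] if cv2.contourArea(x)>150]
    c.sort(key=lambda x:x[:,0,0].mean(),reverse=(n=='scene')) # left(+y) first
    B[n]=c
    for x in c: print(n,cv2.boundingRect(x),cv2.contourArea(x))
s,t=S['scene'],S['top']
# tray: 4 corners rim in each view
for n in S:
    q=cv2.approxPolyDP(cv2.convexHull(B[n][0]),6,True)[:,0]; print(n,'tray',q.tolist(),[onz(S[n],*p,.018).round(3).tolist() for p in q])
# rooks: foot in scene: bottom of contour; head top 
for i in (1,2,3):
    out=[]
    for n in S:
        P=B[n][i][:,0].astype(float)
        # split along projected vertical axis using blob-centroid
        c=P.mean(0); b=onz(S[n],*c,.05); a=proj(S[n],b+[0,0,.05])-proj(S[n],b-[0,0,.05]); a/=np.linalg.norm(a)
        h=(P-c)@a; w=(P-c)@[-a[1],a[0]]
        out.append((n,c.round(1),h.min().round(1),h.max().round(1),w.min(),w.max()))
        top=c+a*h.max(); bot=c+a*h.min()
        out.append(('foot near-edge z0',onz(S[n],*bot,0).round(3),'centroid z.055',onz(S[n],*c,.055).round(3)))
    for o in out: print(*o)
    p,e=tri(s,B['scene'][i][:,0].mean(0),t,B['top'][i][:,0].mean(0)); print('tri centroid',p.round(3),e.round(4))
print(proj(t,state()['eef_pos']), [onz(t,*p,.2).round(3).tolist() for p in[(115,235),(70,347),(88,218)]])
hsv=cv2.cvtColor(t['frame'],cv2.COLOR_RGB2HSV)
d=np.argwhere(cv2.inRange(hsv,(22,150,120),(35,255,255)))[:,::-1];print('drum',onz(t,*d.mean(0),.045))
print('case',[onz(t,*p,.06).round(3).tolist() for p in[(187,143),(257,136),(260,178),(194,184)]],'rule',[onz(t,*p,0).round(3).tolist() for p in[(280,157),(387,170)]])
im=np.hstack([cv2.resize(t['frame'][190:300,230:480],None,fx=3.2,fy=3.2)])
E
```

```text
scene (393, 219, 105, 82) 4496.0
scene (353, 183, 27, 49) 896.0
scene (317, 144, 21, 45) 689.0
scene (276, 108, 19, 40) 531.5
top (172, 222, 67, 69) 3869.5
top (264, 214, 26, 28) 481.0
top (339, 224, 25, 28) 470.5
top (431, 232, 35, 27) 609.5
scene tray [[436, 219], [497, 254], [457, 300], [393, 257]] [[0.417, 0.178, 0.018], [0.387, 0.331, 0.018], [0.554, 0.37, 0.018], [0.585, 0.218, 0.018]]
top tray [[233, 222], [238, 282], [175, 290], [172, 229]] [[0.573, 0.204, 0.018], [0.42, 0.175, 0.018], [0.39, 0.331, 0.018], [0.545, 0.362, 0.018]]
scene [366.7 206.3] -24.9 23.7 -12.042751877795865 12.032893276702303
foot near-edge z0 [0.576 0.106 0.   ] centroid z.055 [0.559 0.086 0.055]
top [276.7 227.6] -14.4 14.3 -10.69648896044269 11.157164553439632
foot near-edge z0 [0.536 0.069 0.   ] centroid z.055 [0.559 0.084 0.055]
tri centroid [0.559 0.085 0.054] 0.0016
scene [327.1 165.7] -22.3 21.7 -9.809707755738277 10.339073259394617
foot near-edge z0 [ 0.559 -0.082  0.   ] centroid z.055 [ 0.545 -0.103  0.055]
top [351.1 237.4] -14.0 14.1 -10.973673011790483 11.099249562764959
foot near-edge z0 [ 0.521 -0.092  0.   ] centroid z.055 [ 0.546 -0.105  0.055]
tri centroid [ 0.545 -0.104  0.055] 0.0017
scene [284.8 127.3] -19.7 19.4 -9.398546003517083 8.72858102703969
foot near-edge z0 [ 0.552 -0.323  0.   ] centroid z.055 [ 0.541 -0.345  0.055]
top [448.  244.6] -17.7 17.1 -11.213228259063033 11.25135389670893
foot near-edge z0 [ 0.53  -0.323  0.   ] centroid z.055 [ 0.542 -0.348  0.055]
tri centroid [ 0.541 -0.348  0.055] 0.0031
[-57.73729021 367.40182647] [[0.497, 0.413, 0.2], [0.266, 0.462, 0.2], [0.53, 0.478, 0.2]]
drum [ 0.72114266 -0.3156841   0.045     ]
case [[0.77, 0.34, 0.06], [0.801, 0.157, 0.06], [0.685, 0.138, 0.06], [0.659, 0.306, 0.06]] rule [[0.768, 0.098, 0.0], [0.748, -0.201, 0.0]]
```

Rooks: A (0.559, 0.085), B (0.545, -0.104), C (0.541, -0.348). Their mid-height triangulates to 0.054–0.055, which matches 105 mm. The tray centre is (0.482, 0.268). I'll rise clear of the sanding unit first and turn the tool so its x is world Y and its y is world X.

Call:
jog_arm --steps '[0, 0, -40, 0, 0, 0, 1, 0, 0, -40, 0, 0, 0, 1, 0, 0, -40, 0, 0, 0, 1, 0, 0, 0, 0, 0, 8.07, 1, 0, 0, 0, 0, 0, 8.07, 1, 0, 0, 0, 0, 0, 8.07, 1, 0, 0, 0, 0, 0, 8.07, 1, 0, 0, 0, 0, 0, 8.07, 1, 0, 0, 0, 0, 0, 8.07, 1, 0, 0, 0, 0, 0, 8.07, 1, 0, 0, 0, 0, 0, 8.07, 1, 0, 0, 0, 0, 0, 8.07, 1]' --squeeze 15

```text
time: 1.3
eef_pos: [0.2167, 0.6916, 0.3381]
orientation: [[0.006, 1.0, -0.0], [1.0, -0.006, -0.001], [-0.001, -0.0, -1.0]]
contact_force: [-0.4, 0.7, 0.4]
opening: 0.998
grip_force: 0.0
```

Call:
jog_arm --steps '[-30, 17, 0, 0, 0, 0, 1, -30, 17, 0, 0, 0, 0, 1, -30, 17, 0, 0, 0, 0, 1, -30, 17, 0, 0, 0, 0, 1, -30, 17, 0, 0, 0, 0, 1, -30, 17, 0, 0, 0, 0, 1, -30, 17, 0, 0, 0, 0, 1, -30, 17, 0, 0, 0, 0, 1, -30, 17, 0, 0, 0, 0, 1, -30, 17, 0, 0, 0, 0, 1, -30, 17, 0, 0, 0, 0, 1, -30, 17, 0, 0, 0, 0, 1]'

```text
time: 2.5
eef_pos: [0.421, 0.3303, 0.3385]
orientation: [[0.001, 1.0, -0.0], [1.0, -0.001, -0.0], [-0.0, -0.0, -1.0]]
contact_force: [0.6, 0.6, 0.2]
opening: 1.0
grip_force: 0.0
```

Call:
jog_arm --steps '[-30, 17, 0, 0, 0, 0, 1, -30, 17, 0, 0, 0, 0, 1, -30, 17, 0, 0, 0, 0, 1, -30, 17, 0, 0, 0, 0, 1, -30, 17, 0, 0, 0, 0, 1, -30, 17, 0, 0, 0, 0, 1, -30, 17, 0, 0, 0, 0, 1, -30, 17, 20, 0, 0, 0, 1, 0, 0, 40, 0, 0, 0, 1, 0, 0, 40, 0, 0, 0, 1, 0, 0, 0, 0, 0, 0, 1, 0, 0, 0, 0, 0, 0, 1]'

```text
time: 3.7
eef_pos: [0.5565, 0.0915, 0.2389]
orientation: [[0.001, 1.0, -0.001], [1.0, -0.001, -0.001], [-0.001, -0.001, -1.0]]
contact_force: [0.1, -0.4, 0.3]
opening: 1.001
grip_force: 0.0
```

```bash
python3 - <<'E'
from h import *
st=state();print(st['eef_pos'],st['q'].round(1),st['contact_force'],np.linalg.norm(st['joint_vel']))
s=snap('wrist','w1.png');print(s['eye'],proj(s,[.559,.085,.105]),proj(s,[.545,-.104,.105]))
E
```

```text
[0.55645637 0.09147508 0.23891373] [-34.5  23.6  27.3 112.9 -14.5  46.8   0.8] [ 0.12402077 -0.35636153  0.2521195 ] 2.804391548267744
[0.55633619 0.16059352 0.40421378] [317.85384759 195.40890743] [303.39682592 380.389268  ]
```

View pics/w1.png

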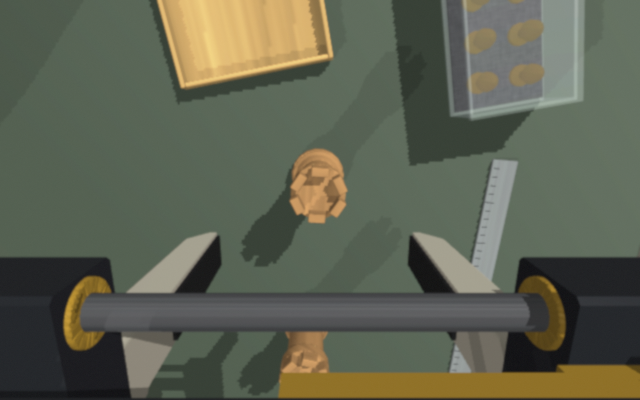

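The wrist view shows rook A's head at (318,194), against a predicted (318,195), so the position is confirmed. The fingers straddle it cleanly, so I'll descend.

Call:
jog_arm --steps '[-6.5, 2.5, 0, 0, 0, 0, 1, 0, 0, 30, 0, 0, 0, 1, 0, 0, 30, 0, 0, 0, 1, 0, 0, 30, 0, 0, 0, 1, 0, 0, 30, 0, 0, 0, 1, 0, 0, 30, 0, 0, 0, 1, 0, 0, 20, 0, 0, 0, 1, 0, 0, 20, 0, 0, 0, 1, 0, 0, 10, 0, 0, 0, 1, 0, 0, 0, 0, 0, 0, 1, 0, 0, 0, 0, 0, 0, 1]'

```text
time: 4.85
eef_pos: [0.5599, 0.0851, 0.0397]
orientation: [[0.001, 1.0, 0.001], [1.0, -0.001, 0.0], [0.0, 0.001, -1.0]]
contact_force: [0.6, 0.1, 1.1]
opening: 0.998
grip_force: 0.0
```

Call:
jog_arm --steps '[0, 0, 0, 0, 0, 0, 0.6, 0, 0, 0, 0, 0, 0, 0.5, 0, 0, 0, 0, 0, 0, 0.4, 0, 0, 0, 0, 0, 0, 0.3, 0, 0, 0, 0, 0, 0, 0.2, 0, 0, 0, 0, 0, 0, 0.2, 0, 0, 0, 0, 0, 0, 0.2, 0, 0, 0, 0, 0, 0, 0.2]'

```text
time: 5.65
eef_pos: [0.5591, 0.0851, 0.0387]
orientation: [[0.001, 1.0, 0.0], [1.0, -0.001, -0.0], [-0.0, 0.0, -1.0]]
contact_force: [0.9, 0.2, 1.0]
opening: 0.534
grip_force: 15.0
```

The opening of 0.534 corresponds to about 50 mm, which is the head's width, so the pads' upper ends are touching the head. I'll reopen, go 8 mm lower and grip the stem.

Call:
jog_arm --steps '[0, 0, 0, 0, 0, 0, 0.7, 0, 0, 0, 0, 0, 0, 0.8, 0, 0, 0, 0, 0, 0, 0.8, 0, 0, 4, 0, 0, 0, 0.8, 0, 0, 4, 0, 0, 0, 0.8, 0, 0, 0, 0, 0, 0, 0.7, 0, 0, 0, 0, 0, 0, 0.6, 0, 0, 0, 0, 0, 0, 0.5, 0, 0, 0, 0, 0, 0, 0.4, 0, 0, 0, 0, 0, 0, 0.3, 0, 0, 0, 0, 0, 0, 0.3, 0, 0, 0, 0, 0, 0, 0.3]'

```text
time: 6.85
eef_pos: [0.5591, 0.0851, 0.0307]
orientation: [[0.001, 1.0, 0.0], [1.0, -0.001, -0.0], [-0.0, 0.0, -1.0]]
contact_force: [0.2, 0.4, -0.5]
opening: 0.535
grip_force: 15.0
```

```bash
python3 - <<'E'
from h import *
print(state()['opening'],state()['grip_force'],state()['eef_pos'])
s=snap('scene')
c=s['frame'][110:260,290:490]
cv2.imwrite('pics/g1.png',cv2.cvtColor(cv2.resize(c,None,fx=4,fy=4,interpolation=cv2.INTER_CUBIC),cv2.COLOR_RGB2BGR))
E
```

```text
0.5349915675088204 14.999632984399796 [0.55910677 0.08511673 0.03068181]
```

View pics/g1.png

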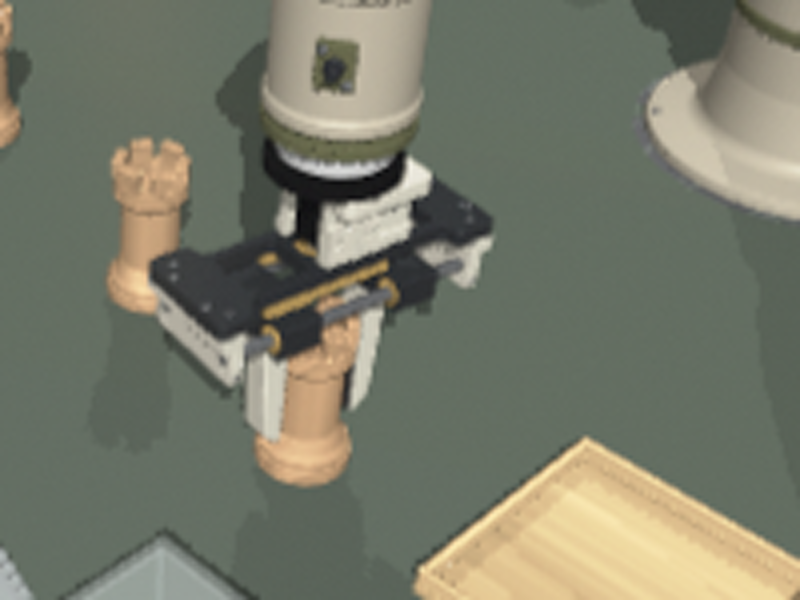

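The scene crop shows the fingers straddling rook A, with the rook upright. The straight finger faces bear on the widest part, the head, which is a sound grip. I'll lift it and weigh it.

Call:
jog_arm --steps '[0, 0, -3, 0, 0, 0, 0.3, 0, 0, -5, 0, 0, 0, 0.3, 0, 0, -6, 0, 0, 0, 0.3, 0, 0, -6, 0, 0, 0, 0.3, 0, 0, 0, 0, 0, 0, 0.3, 0, 0, 0, 0, 0, 0, 0.3, 0, 0, 0, 0, 0, 0, 0.3, 0, 0, 0, 0, 0, 0, 0.3]' --squeeze 20

```text
time: 7.7
eef_pos: [0.5589, 0.0851, 0.0504]
orientation: [[0.001, 1.0, -0.0], [1.0, -0.001, -0.0], [-0.0, -0.0, -1.0]]
contact_force: [0.4, 0.3, -1.4]
opening: 0.535
grip_force: 20.0
```

```bash
cat >> h.py <<'E'
def weigh(n=8):
    L=[]
    for _ in range(n):
        s=optics.snapshot('scene'); st=state(); L.append(np.r_[st['contact_force'],st['ft_torque']])
    L=np.array(L); print('F',L.mean(0).round(3),'sd',L.std(0).round(3),st['eef_pos'].round(4),st['opening'],st['time']); return s
E
python3 - <<'E'
from h import *
s=weigh()
c=s['frame'][110:260,290:490]
cv2.imwrite('pics/g2.png',cv2.cvtColor(cv2.resize(c,None,fx=4,fy=4,interpolation=cv2.INTER_CUBIC),cv2.COLOR_RGB2BGR))
E
```

```text
F [-0.129  0.449 -1.125 -0.06   0.078 -0.015] sd [0.468 0.584 0.471 0.012 0.032 0.035] [0.559  0.0851 0.0506] 0.5322278573691873 8.1
```

View pics/g2.png

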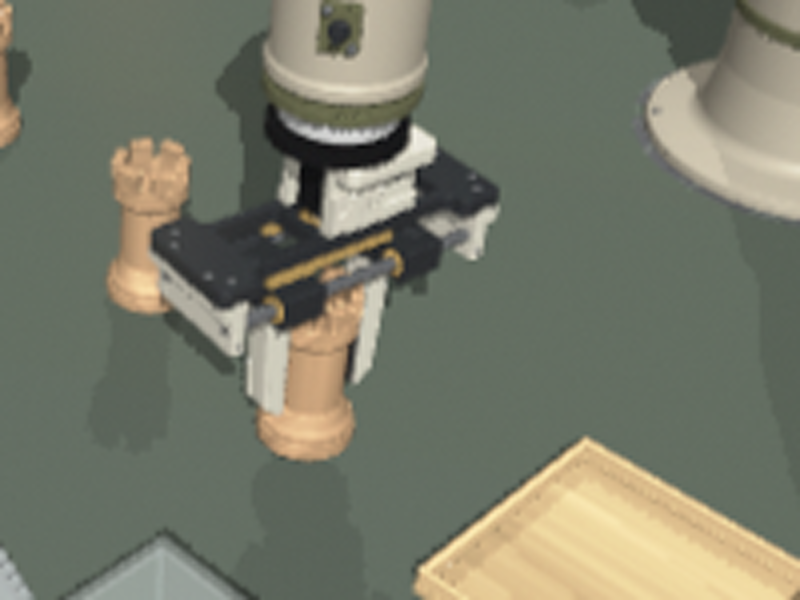

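Rook A hangs straight, and about 1.1–1.4 N is light. I'll put it back exactly where it was.

Call:
jog_arm --steps '[0, 0, 6, 0, 0, 0, 0.3, 0, 0, 6, 0, 0, 0, 0.3, 0, 0, 4, 0, 0, 0, 0.3, 0, 0, 2, 0, 0, 0, 0.3, 0, 0, 2, 0, 0, 0, 0.3, 0, 0, 0, 0, 0, 0, 0.3, 0, 0, 0, 0, 0, 0, 0.3, 0, 0, 0, 0, 0, 0, 0.6, 0, 0, 0, 0, 0, 0, 0.8, 0, 0, 0, 0, 0, 0, 1, 0, 0, 0, 0, 0, 0, 1, 0, 0, 0, 0, 0, 0, 1]'

```text
time: 9.3
eef_pos: [0.5591, 0.0851, 0.0307]
orientation: [[0.001, 1.0, 0.0], [1.0, -0.001, -0.0], [-0.0, 0.0, -1.0]]
contact_force: [-0.9, -0.3, -0.7]
opening: 0.889
grip_force: 0.0
```

Call:
jog_arm --steps '[0, 0, -10, 0, 0, 0, 1, 0, 0, -20, 0, 0, 0, 1, 0, 0, -30, 0, 0, 0, 1, 0, 0, -40, 0, 0, 0, 1, 0, 0, -40, 0, 0, 0, 1, 0, 0, -20, 0, 0, 0, 1, -39, -3, -10, 0, 0, 0, 1, -40, -3, 0, 0, 0, 0, 1, -40, -3, 0, 0, 0, 0, 1, -40, -3, 0, 0, 0, 0, 1, -30, -2, 0, 0, 0, 0, 1, 0, 0, 0, 0, 0, 0, 1]'

```text
time: 10.5
eef_pos: [0.544, -0.1088, 0.2018]
orientation: [[0.007, 1.0, 0.001], [1.0, -0.007, -0.002], [-0.002, 0.001, -1.0]]
contact_force: [0.8, 0.9, 0.1]
opening: 1.0
grip_force: 0.0
```

```bash
python3 - <<'E'
from h import *
s=weigh(6)
cv2.imwrite('pics/s2.png',cv2.cvtColor(s['frame'],cv2.COLOR_RGB2BGR))
E
```

```text
F [ 0.371  0.272 -0.092 -0.048  0.066  0.002] sd [0.505 0.32  0.22  0.018 0.036 0.026] [ 0.5451 -0.1024  0.2007] 0.9984150962804981 10.8
```

View pics/s2.png

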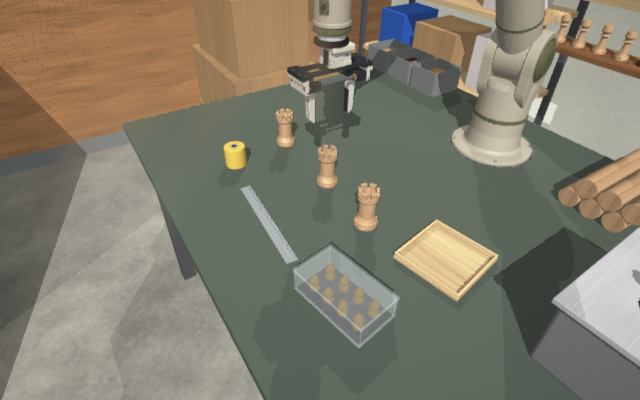

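Rook A is standing where it was, at (367,206), and everything else is unchanged. The gripper is above rook B, and the empty force bias is about 0. Next I'll descend on B.

Call:
jog_arm --steps '[0, 0, 0, 0, 0, 0, 1, 0, 0, 30, 0, 0, 0, 1, 0, 0, 30, 0, 0, 0, 1, 0, 0, 30, 0, 0, 0, 1, 0, 0, 30, 0, 0, 0, 1, 0, 0, 30, 0, 0, 0, 1, 0, 0, 15, 0, 0, 0, 1, 0, 0, 5, 0, 0, 0, 1, 0, 0, 0, 0, 0, 0, 1, 0, 0, 0, 0, 0, 0, 1]' --squeeze 15

```text
time: 11.8
eef_pos: [0.5454, -0.1038, 0.0313]
orientation: [[0.0, 1.0, 0.001], [1.0, -0.0, -0.0], [-0.0, 0.001, -1.0]]
contact_force: [0.7, -1.0, -0.4]
opening: 0.998
grip_force: 0.0
```

Call:
jog_arm --steps '[0, 0, 0, 0, 0, 0, 0.8, 0, 0, 0, 0, 0, 0, 0.65, 0, 0, 0, 0, 0, 0, 0.55, 0, 0, 0, 0, 0, 0, 0.5, 0, 0, 0, 0, 0, 0, 0.4, 0, 0, 0, 0, 0, 0, 0.3, 0, 0, 0, 0, 0, 0, 0.3, 0, 0, 0, 0, 0, 0, 0.3]'

```text
time: 12.6
eef_pos: [0.5451, -0.1039, 0.0307]
orientation: [[0.001, 1.0, 0.0], [1.0, -0.001, -0.0], [-0.0, 0.0, -1.0]]
contact_force: [0.4, 0.3, 1.0]
opening: 0.535
grip_force: 15.0
```

Call:
jog_arm --steps '[0, 0, -3, 0, 0, 0, 0.3, 0, 0, -5, 0, 0, 0, 0.3, 0, 0, -6, 0, 0, 0, 0.3, 0, 0, -6, 0, 0, 0, 0.3, 0, 0, 0, 0, 0, 0, 0.3, 0, 0, 0, 0, 0, 0, 0.3, 0, 0, 0, 0, 0, 0, 0.3, 0, 0, 0, 0, 0, 0, 0.3]' --squeeze 20

```text
time: 13.4
eef_pos: [0.5448, -0.1039, 0.0505]
orientation: [[0.001, 1.0, -0.0], [1.0, -0.001, 0.0], [0.0, -0.0, -1.0]]
contact_force: [0.1, -0.9, -3.3]
opening: 0.53
grip_force: 20.0
```

```bash
python3 - <<'E'
from h import *
s=weigh(8)
E
```

```text
F [ 0.101 -0.337 -3.426 -0.062  0.056 -0.017] sd [0.527 0.41  0.486 0.026 0.027 0.027] [ 0.5449 -0.1039  0.0506] 0.5335347502036056 13.8
```

Rook B weighs 3.43 N (about 350 g), so it is the weighted one. I'll lift it over rook A and carry it to the tray centre.

Call:
jog_arm --steps '[0, 0, -10, 0, 0, 0, 0.3, 0, 0, -20, 0, 0, 0, 0.3, 0, 0, -30, 0, 0, 0, 0.3, 0, 0, -30, 0, 0, 0, 0.3, 0, 0, -30, 0, 0, 0, 0.3, 0, 0, -20, 0, 0, 0, 0.3, 10, -2, 0, 0, 0, 0, 0.3, 20, -4, 0, 0, 0, 0, 0.3, 30, -5, 0, 0, 0, 0, 0.3, 30, -5, 0, 0, 0, 0, 0.3, 30, -5, 0, 0, 0, 0, 0.3, 30, -5, 0, 0, 0, 0, 0.3]'

```text
time: 15.0
eef_pos: [0.5176, 0.048, 0.1897]
orientation: [[0.0, 1.0, -0.002], [1.0, -0.0, -0.0], [-0.0, -0.002, -1.0]]
contact_force: [0.6, 0.8, -3.8]
opening: 0.533
grip_force: 20.0
```

Call:
jog_arm --steps '[30, -5, 0, 0, 0, 0, 0.3, 30, -5, 0, 0, 0, 0, 0.3, 30, -5, 0, 0, 0, 0, 0.3, 30, -5, 0, 0, 0, 0, 0.3, 30, -5, 0, 0, 0, 0, 0.3, 30, -5, 0, 0, 0, 0, 0.3, 25, -4, 0, 0, 0, 0, 0.3, 12, -3, 0, 0, 0, 0, 0.3, 5, -5, 0, 0, 0, 0, 0.3, 0, 0, 0, 0, 0, 0, 0.3, 0, 0, 0, 0, 0, 0, 0.3, 0, 0, 0, 0, 0, 0, 0.3]'

```text
time: 16.2
eef_pos: [0.4775, 0.2668, 0.1908]
orientation: [[0.003, 1.0, 0.0], [1.0, -0.003, -0.0], [-0.0, 0.0, -1.0]]
contact_force: [-0.0, 0.5, -2.6]
opening: 0.531
grip_force: 20.0
```

Call:
jog_arm --steps '[0, 0, 15, 0, 0, 0, 0.3, 0, 0, 25, 0, 0, 0, 0.3, 0, 0, 25, 0, 0, 0, 0.3, 0, 0, 25, 0, 0, 0, 0.3, 0, 0, 20, 0, 0, 0, 0.3, 0, 0, 10, 0, 0, 0, 0.3, 0, 0, 5, 0, 0, 0, 0.3, 0, 0, 0, 0, 0, 0, 0.3, 0, 0, 0, 0, 0, 0, 0.3, 0, 0, 0, 0, 0, 0, 0.3]'

```text
time: 17.2
eef_pos: [0.4776, 0.2684, 0.0665]
orientation: [[0.001, 1.0, 0.001], [1.0, -0.001, 0.001], [0.001, 0.001, -1.0]]
contact_force: [-0.5, -1.0, -3.3]
opening: 0.535
grip_force: 20.0
```

```bash
python3 - <<'E'
from h import *
s=weigh(5)
cv2.imwrite('pics/s3.png',cv2.cvtColor(cv2.resize(s['frame'][120:320,320:530],None,fx=3,fy=3,interpolation=cv2.INTER_CUBIC),cv2.COLOR_RGB2BGR))
E
```

```text
F [-0.01   0.203 -3.139 -0.045  0.052 -0.015] sd [0.555 0.444 0.321 0.038 0.025 0.03 ] [0.4772 0.2683 0.066 ] 0.5319887306575268 17.45
```

View pics/s3.png

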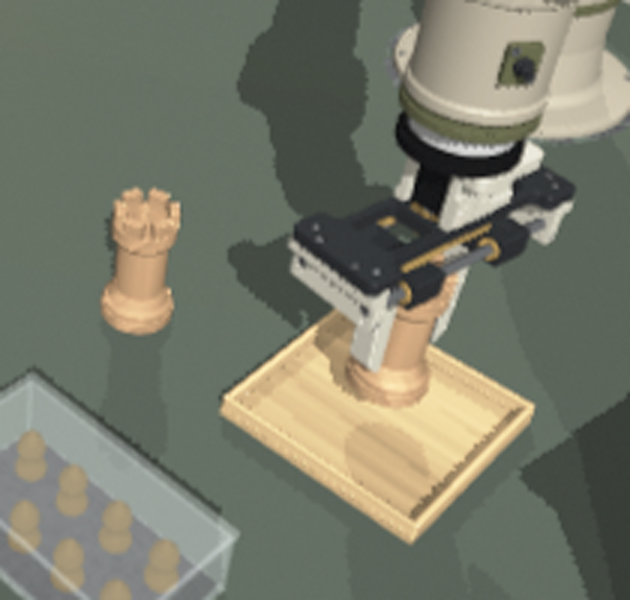

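Rook B hangs upright over the tray with its foot about 35 mm up; rook A is untouched at left. I'll lower it slowly the last 30 mm, to the floor at about 5 mm.

Call:
jog_arm --steps '[0, 5, 0, 0, 0, 0, 0.3, 0, 0, 8, 0, 0, 0, 0.3, 0, 0, 8, 0, 0, 0, 0.3, 0, 0, 5, 0, 0, 0, 0.3, 0, 0, 3, 0, 0, 0, 0.3, 0, 0, 2, 0, 0, 0, 0.3, 0, 0, 1, 0, 0, 0, 0.3, 0, 0, 1, 0, 0, 0, 0.3, 0, 0, 1, 0, 0, 0, 0.3, 0, 0, 0.5, 0, 0, 0, 0.3, 0, 0, 0, 0, 0, 0, 0.3, 0, 0, 0, 0, 0, 0, 0.3]'

```text
time: 18.65
eef_pos: [0.4822, 0.2682, 0.0362]
orientation: [[0.001, 1.0, 0.0], [1.0, -0.001, 0.0], [0.0, 0.0, -1.0]]
contact_force: [-0.7, -0.1, -3.3]
opening: 0.53
grip_force: 20.0
```

```bash
python3 - <<'E'
from h import *
s=weigh(6)
E
```

```text
F [-0.315  0.072 -3.143 -0.064  0.062  0.004] sd [0.812 0.316 0.317 0.027 0.023 0.028] [0.4821 0.2682 0.0362] 0.5358567908368255 18.95
```

Its full weight is still on the gripper; I'll lower it a little further.

Call:
jog_arm --steps '[0, 0, 0.5, 0, 0, 0, 0.3, 0, 0, 0.3, 0, 0, 0, 0.3, 0, 0, 0, 0, 0, 0, 0.3, 0, 0, 0, 0, 0, 0, 0.3]'

```text
time: 19.35
eef_pos: [0.4823, 0.2682, 0.0356]
orientation: [[0.001, 1.0, 0.0], [1.0, -0.001, 0.0], [0.0, 0.0, -1.0]]
contact_force: [-0.3, -0.8, 4.4]
opening: 0.533
grip_force: 20.0
```

```bash
python3 - <<'E'
from h import *
s=weigh(6)
E
```

```text
F [-0.492  0.229  5.931 -0.103  0.389  0.008] sd [0.525 0.515 0.552 0.031 0.025 0.047] [0.4823 0.2683 0.0356] 0.5310368538169624 19.65
```

It has touched down at the expected height: the force went from -3.1 to +5.9 N. I'll ease off 0.3 mm, open slowly, then withdraw.

Call:
jog_arm --steps '[0, 0, -0.3, 0, 0, 0, 0.3, 0, 0, 0, 0, 0, 0, 0.3, 0, 0, 0, 0, 0, 0, 0.56, 0, 0, 0, 0, 0, 0, 0.65, 0, 0, 0, 0, 0, 0, 0.8, 0, 0, 0, 0, 0, 0, 1, 0, 0, 0, 0, 0, 0, 1, 0, 0, 0, 0, 0, 0, 1, 0, 0, 0, 0, 0, 0, 1]'

```text
time: 20.55
eef_pos: [0.4821, 0.2681, 0.0356]
orientation: [[0.001, 1.0, 0.0], [1.0, -0.001, -0.0], [-0.0, 0.0, -1.0]]
contact_force: [-0.9, -1.8, -0.2]
opening: 0.988
grip_force: 0.0
```

Call:
jog_arm --steps '[0, 0, -10, 0, 0, 0, 1, 0, 0, -20, 0, 0, 0, 1, 0, 0, -30, 0, 0, 0, 1, 0, 0, -40, 0, 0, 0, 1, 0, 0, -40, 0, 0, 0, 1, 0, 0, -40, 0, 0, 0, 1, 0, 0, -30, 0, 0, 0, 1, 0, 0, -20, 0, 0, 0, 1, 0, 0, 0, 0, 0, 0, 1, 0, 0, 0, 0, 0, 0, 1, 0, 0, 0, 0, 0, 0, 1]'

```text
time: 21.65
eef_pos: [0.4815, 0.2679, 0.2649]
orientation: [[0.001, 1.0, -0.001], [1.0, -0.001, -0.001], [-0.001, -0.001, -1.0]]
contact_force: [-0.2, -0.0, -1.1]
opening: 1.0
grip_force: 0.0
```

```bash
python3 - <<'E'
from h import *
s=snap('scene','end.png');print(state()['eef_pos'],state()['opening'],state()['time'])
E
```

```text
[0.48150231 0.26786382 0.264697  ] 0.9945388769223977 21.7
```

View pics/end.png

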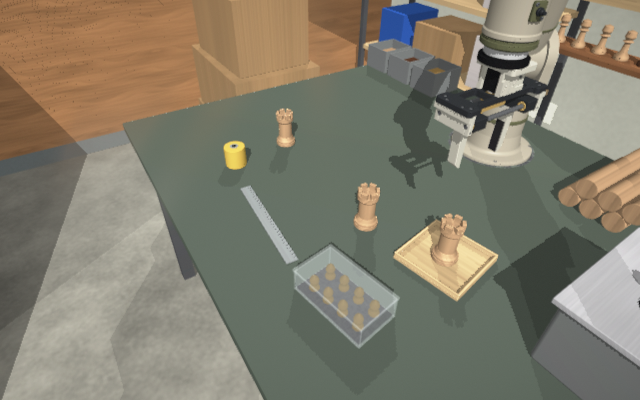

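The weighted rook stands upright in the tray at (450,240). The other two are in place at (367,206) and (285,128), and the bystanders are unmoved.

```bash
python3 -c "
from bench import manip
print(manip.hand_in())"
```

```text
the job is handed in; nothing more can be done
None
```

I set the weighted rook (the middle one, about 350 g) upright in the tray; the other two stand where they were (one weighed and put back, the third never lifted), nothing else moved, and I handed the job in at about 22 s.

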